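# Load the abrasion tester and lock the weight with a hairpin clip

## Robot

A 6-joint arm with a two-finger parallel gripper is mounted at the origin on the work surface. World frame = base frame: x ahead of the robot, y to its left, z up, the work surface at z = 0. Lengths are in mm, angles in rad, forces in N, time in s.
With the tool pointing down it reaches from about 350 to 875 mm from the base axis. Payload 4.2 kg.
Tool frame: the origin (TCP) lies where the fingers leave the gripper's body, on its centre line; the fingertips stand 73 mm ahead of it and the grasp point (between the pads) lies 54 mm ahead of it (manip.tip_reach is the z of the fingertips in the tool frame, in mm); z points along the fingers, y is the line along which they close (so a half turn about z gives the same grasp; the last joint's range is limited). The gripper opens to 85 mm and grips with 20 to 120 N. Pads are 22 mm wide; open, the fingers measure 114 mm over their backs; the gripper's body (76 mm by 85 mm) begins 54 mm behind the grasp point. The pads swing forward as they close: fully open they stand 13 mm farther back than shut.
Start: joints at [-1.034, 0.385, 0.008, 0, -1.194, -0.259], TCP at [171.417, -601.012, 303.912] pointing down, gripper open.
Joint ranges: [-3.14, 3.14], [-1.21, 2.06], [-1.07, 1.41], [-3.16, 2.05], [-2.99, -0.16], [-3.1, 3.1]. Speed limits (rad/s): [2.79, 2.79, 3.14, 3.14, 3.14, 3.14].

## Interface

Orientations are given as a 3x3 rotation matrix whose columns are the frame's x, y, z axes.
In Python, from cell import telemetry, imaging, sign_off, spotter, manip gives the robot as it stands.
- The arm moves only by the tool arm_command, never from a script. Its arguments are lists of equal length, an entry for each row: "grip": the opening, from 0 (shut) to 1 (fully open); "offset": the shift along the tool's x, y, z as a fraction of full scale, a list of three; "spin": the turn about the tool's z as a fraction of full scale. In form: {"grip": [grip, ...], "offset": [[dx, dy, dz], ...], "spin": [spin, ...]}. A call has 1 to 12 rows; each row is the pose to reach, as a shift and turn from the pose commanded when the call began, along the tool's axes at that moment, turning the shorter way round; what a row does not reach only later rows make up. Full scale, the value 1, is 0.1 m for a shift and 360 degrees for a turn. A row lasts 1/10 s, in which the tool goes at most 50 mm and 8.59 degrees, less where a joint would pass 70% of its speed; a pose out of reach is approached as far as the arm can. A call with a number of a shift or a turn outside -1 to 1 is refused whole. A call with a gripper value outside its range is refused whole. The fingers move at their own pace and stop on an object; the grip force is fixed at half the most. Time passes only in rows, so rows that repeat a pose let the fingers close. It gives the time, the measured TCP pose, the force, the opening and the grip force at its end, in the units of the state.
- telemetry.state(): the state, without advancing time (a new reading comes with each control period).
- imaging.snapshot(name): name is "side" or "top" or "wrist"; returns the picture (384x512x3 uint8, blue, green, red); there is no depth.
- imaging.camera_params(name): a dict with "mtx" (3x3 intrinsics, pixels), "extrinsics" (4x4, takes a point from world to camera coordinates). Camera axes: x right, y down, z forward; pixel columns grow to the right and rows downward; lengths in mm; the calibration is good to about 2 mm. A picture is of the moment at which its call begins: read the wrist's pose just before it. camera_params takes no time and is no camera call; for the wrist camera it gives the pose at the moment of the call.
- sign_off(): hands the job in; it is judged then, once.
Trained networks look in the newest picture that a camera, given by its name, has taken for a name from the list of things; names that differ only in an ending like _2 or _b are one class to them, and where a whole thing is asked for, a point or a joint stands for the part that bears it (a point fixed in the world has none). Each returns a list of dicts, best first, with "conf" (0 to 1); they miss things now and then, are a little off and sometimes report something else, mostly with a low value. They report only what shows in the picture. A call takes as long as a camera call. They do not tell look-alikes from the thing itself.
- spotter.find_in(query, camera): "box" ([left, top, right, bottom] in pixels, round what is visible of it).
- spotter.pinpoint(query, camera): "centre" ([column, row] in pixels: a listed point, or the origin of a listed thing).
The state is a dict: "clock": time; "q": joint angles; "dq": joint speeds; "effort": joint torques, N m; "position": TCP position; "ee_rot": TCP orientation; "force": force on the tool from outside, world axes, zero at the start; "moment": the same for the moment, N m; "finger_gap": finger opening in mm; "grip_force": force on a finger pad.
Only numpy, scipy, OpenCV 4.12 (cv2) and the standard library are available. Lean on these libraries where they do the work, as an engineer would, in place of code of your own. Each camera call takes 0.05 s, during which the arm holds its last target. There are 200 camera calls.

## Task

Load the abrasion tester: fit the larger of the two steel disc weights over its upright spindle, lowering it rather than dropping it, so that it lies flat on the load plate. Then lock it on with the red-handled hairpin clip: slide the straight leg right through the cross-hole above the weight until the bowed leg has snapped round the spindle and hugs it. Leave the small weight, the glass dish and the tweezers where they are.

Things in the scene. Friction and masses are not known exactly. Their poses are not given: they have to be found in the camera images.
- tester: White bench-top abrasion tester, fixed: low housing with a blue panel on its stage, a drive tower on its -y side (top at z 0.150) and a flat arm (top at z 0.111) that reaches from the tower to the bearing under the load spindle. Origin on the bench straight below the spindle's axis; z up, y from the tower to the spindle, x along the spindle's cross-hole (its front, -x, is towards the robot).
- load_seat (a point): Centre of the top face of the round aluminium load plate (diameter 50, 124 mm above the bench), on the spindle's axis; axes as the tester's. The vertical steel spindle (diameter 16, last 5 mm tapered to 10) stands 41 mm out of the plate.
- spindle_hole (a point): Centre of the spindle's cross-hole, on the spindle's axis, 24.5 mm above the load plate, so 6.5 mm above the top of a seated weight. The hole (6 wide, both mouths countersunk by 2 mm) runs level along the tester's x, open at both ends.
- mat: Thin blue silicone bench mat, 280 x 260 x 3 mm, fixed; origin under its centre. The weights and the clip lie on its top face, 3 mm above the bench.
- weight_large: The larger steel disc weight, diameter 60, 18 thick, bore 19, about 0.36 kg, lying flat on the mat; origin at the centre of its underside, z up.
- weight_small: The smaller steel disc weight, diameter 44, 18 thick, bore 19, about 0.18 kg, lying flat on the mat; not needed. Origin at the centre of its underside.
- clip: Hairpin (R) clip of 4 mm steel wire, 87 mm long, 40 g, lying flat on the mat. Origin on the straight leg's axis where it leaves the red loop; x along that leg to its tapered tip at 60 mm; y to the bowed leg; z up, the wire's axis 2 mm above what it lies on. The sprung leg leaves the loop at y = 16 mm, bows round the shank at x = 34 and ends in a lead-in flare at x = 52.
- clip_loop (a point): Middle of the gripping part of the clip's red vinyl-dipped loop, at clip x = -11, y = 8, z = 0 mm, midway between its two straight parallel sides (18 long, 24 mm apart outside, each 8 wide). The loop spans clip x -27 to -2, y -4 to 20, z -2 to 6 mm.
- clip_bow (a point): Centre of the clip's bow, at clip x = 34, y = -1, z = 0 mm: it comes to within about 2 mm of the cross-hole's centre when the clip is home and hugs the spindle.
- clip_spring (a joint): Opening angle of the clip's bowed leg (rad): 0 relaxed. Its flare meets the spindle about 20 mm before home; it opens to about 0.1 while riding over, which takes a push of about 6 to 10 N, and snaps back to about 0.02 when it hugs the shank. About 1 N m/rad, preloaded.
- dish: Shallow glass dish, diameter 90, 18 high, on the bench; leave alone. Origin at the centre of its underside.
- tweezers: Steel tweezers, 130 mm long, lying on the bench; leave alone. Origin at their middle.
Mind the look-alikes: they are no part of the job. Leave any blue or orange look-alike of the weight_large alone.

How it is judged:
By the outcome, as a careful person would: the job done as asked, in the order asked, and still so for the second after the job is handed in, with the robot touching nothing.
It also fails if it takes over 61 s, if anything falls off the work surface, if the arm or the gripper's body presses on something with over 40 N, if the wrist force passes 120 N, or if a joint passes its speed limit or range.

## Working session

There is one attempt and no reset: what is moved stays moved. The work goes in short steps, Python scripts to look and compute and a tool call to move; the robot and the scene stay as the last step left them, time stands still between calls to the robot, and variables do not carry over. Pictures are saved under pics/ and viewed, at most 10 in all, crops included, and the job is handed in when it is done.

Besides the shell and the picture viewer there is one more tool, called after ">>>" in YAML: its name, and indented under it one key for each argument. arm_command: Moves the arm, as the interface text tells. Its arguments: {"type":"object","properties":{"grip":{"type":"array","items":{"type":"number"}},"offset":{"type":"array","items":{"type":"array","items":{"type":"number"}}},"spin":{"type":"array","items":{"type":"number"}}},"required":["grip","offset","spin"]}

```bash
mkdir -p pics; ls; cat > h.py <<'E'
import numpy as np, cv2
from cell import telemetry, imaging, sign_off, spotter, manip
def P(n):
    c=imaging.camera_params(n); return np.array(c["mtx"]),np.array(c["extrinsics"])
def ray(cam,px):
    K,T=cam; R,t=T[:3,:3],T[:3,3]
    d=R.T@np.linalg.solve(K,[px[0],px[1],1]); return -R.T@t,d/np.linalg.norm(d)
def onz(cam,px,z):
    o,d=ray(cam,px); return o+d*(z-o[2])/d[2]
def tri(*cp):
    A=np.zeros((3,3));b=np.zeros(3);rs=[ray(c,p) for c,p in cp]
    for o,d in rs:
        M=np.eye(3)-np.outer(d,d);A+=M;b+=M@o
    x=np.linalg.solve(A,b); return x,[round(float(np.linalg.norm(np.cross(x-o,d))),1) for o,d in rs]
def proj(cam,X):
    K,T=cam; c=T[:3,:3]@np.asarray(X,float)+T[:3,3]; p=K@c; return p[:2]/p[2]
E
python3 - <<'E'
from h import *
np.set_printoptions(precision=1,suppress=True)
ims=[]
for c in ("side","top"):
    im=imaging.snapshot(c); cv2.imwrite(f"pics/{c}0.png",cv2.resize(im,(800,600),interpolation=cv2.INTER_CUBIC)); np.save(f"pics/{c}0.npy",im)
    K,T=P(c); print(c,"cam at",-T[:3,:3].T@T[:3,3],K[0,0])
    for q in ("weight_large","weight_small","clip","clip_loop","clip_bow","load_seat","spindle_hole","tester","mat","dish","tweezers"):
        print(q,[(np.round(d["centre"],1).tolist(),round(d["conf"],2)) for d in spotter.pinpoint(q,c)[:4]])
print(telemetry.state())
E
```

```text
pics
side cam at [218.2 937.  616.7] 416.92780253597596
weight_large [([253.1, 221.6], 0.83), ([315.1, 207.7], 0.75), ([273.4, 195.6], 0.64), ([275.4, 249.6], 0.29)]
weight_small [([219.7, 249.1], 0.79)]
clip [([217.9, 245.5], 0.74), ([289.9, 251.2], 0.48)]
clip_loop [([294.3, 256.0], 0.73), ([220.2, 246.3], 0.64), ([272.3, 250.3], 0.34)]
clip_bow [([277.6, 250.2], 0.62), ([221.8, 247.1], 0.34)]
load_seat [([313.3, 133.5], 0.95)]
spindle_hole [([315.4, 130.0], 0.75)]
tester [([305.3, 171.4], 0.88)]
mat [([274.1, 249.2], 0.38)]
dish [([167.0, 327.8], 0.88)]
tweezers [([253.1, 247.1], 0.7), ([202.0, 206.6], 0.59)]
top cam at [ 427.2  171.4 1067.3] 448.292038698805
weight_large [([338.3, 230.6], 0.93), ([274.0, 183.1], 0.92), ([332.2, 178.6], 0.73)]
weight_small [([215.4, 178.8], 0.71)]
clip [([242.4, 237.7], 0.65)]
clip_loop [([242.5, 243.2], 0.45)]
clip_bow [([237.1, 223.0], 0.44)]
load_seat [([428.4, 191.8], 0.92)]
spindle_hole [([434.8, 188.0], 0.93)]
tester [([408.7, 195.1], 0.76)]
mat [([241.3, 203.7], 0.68)]
dish [([115.2, 192.4], 0.66), ([242.7, 239.8], 0.48)]
tweezers [([274.1, 120.2], 0.81)]
{'clock': 1.2, 'q': array([-1. ,  0.4,  0. , -0. , -1.2, -0.3]), 'dq': array([ 0.,  0.,  0., -0., -0., -0.]), 'effort': array([  0. , -39.2,  18.9,   4.2,  -0. ,   0. ]), 'position': array([ 171.4, -601. ,  303.9]), 'ee_rot': array([[-1. , -0.3,  0. ],
       [-0.3,  1. , -0. ],
       [-0. , -0. , -1. ]]), 'force': array([-1. , -0.2,  0.4]), 'moment': array([-0., -0.,  0.]), 'grip_force': 0.0, 'finger_gap': 85.52851452250246}
```

View pics/side0.png

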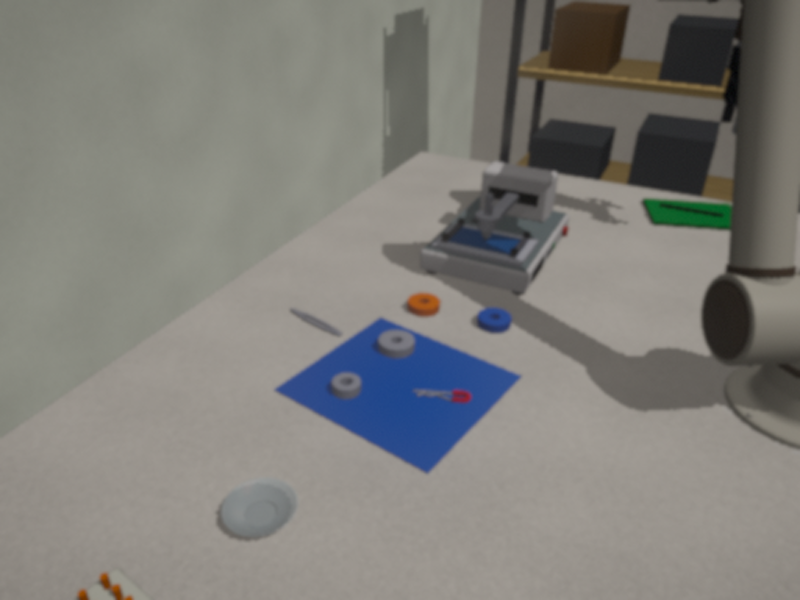

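View pics/top0.png

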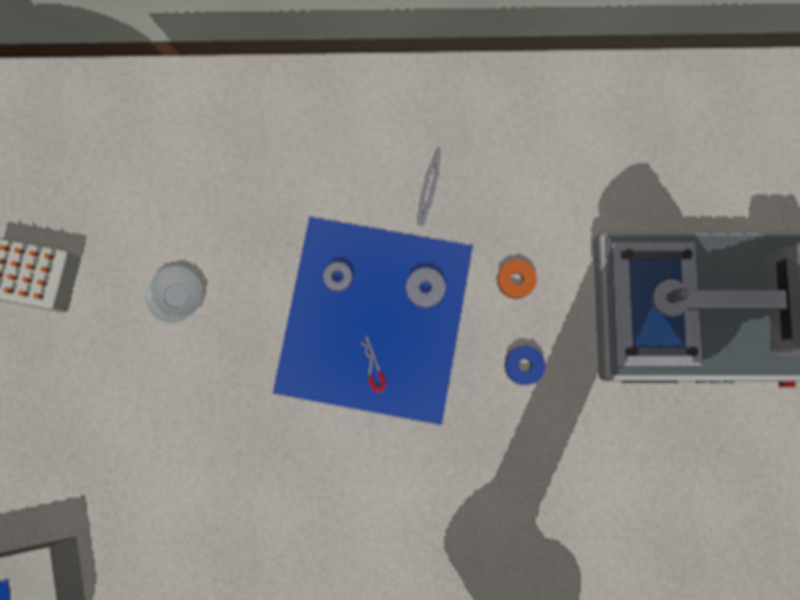

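Both pictures show the full scene. In top0 the large weight is at about (425,287), the small one at (338,275), the clip at (375,365) with its loop at the bottom, the look-alikes at (517,278) and (525,365), and the spindle at (670,297).

```bash
python3 - <<'E'
from h import *
np.set_printoptions(precision=1,suppress=True)
t,s=P("top"),P("side")
for n,a,b in (("large",(274,183.1),(253.1,221.6)),("small",(215.4,178.8),(219.7,249.1)),("loop",(242.5,243.2),(294.3,256)),("bow",(237.1,223),(277.6,250.2)),("seat",(428.4,191.8),(313.3,133.5)),("hole",(434.8,188),(315.4,130))):
    x,e=tri((t,a),(s,b)); print(n,x,e)
print("corners mat",[onz(t,np.array(p)/1.5625,3)[:2] for p in ((310,217),(472,244),(442,424),(273,394))])
print("tester edge",[onz(t,np.array(p)/1.5625,40)[:2] for p in ((600,237),(600,378),(790,380))])
print(manip.tip_reach, [a for a in dir(manip) if a[0]!='_'])
st=telemetry.state(); print(st["ee_rot"].round(3)); K,T=P("wrist")
print("wrist cam in tool",st["ee_rot"].T@(-T[:3,:3].T@T[:3,3]-st["position"]), (T[:3,:3]@st["ee_rot"]).round(2),K)
E
```

```text
large [598.9 129.2  -0. ] [1.4, 1.4]
small [613.5 271.4   4.1] [2.0, 2.0]
loop [455.4 206.2  -5.1] [1.9, 1.9]
bow [498.5 217.    5.3] [6.4, 6.4]
seat [ 554.6 -187.7  137.1] [1.2, 1.2]
hole [ 557.3 -200.   143.8] [5.5, 5.5]
corners mat [array([711.3, 312.5]), array([665.1,  60.6]), array([390.6, 112.5]), array([437.8, 366.3])]
tester edge [array([ 665.2, -127.4]), array([ 455.4, -116.5]), array([ 449.5, -391.7])]
72.6 ['PlanningError', 'tip_reach']
[[-1.  -0.3  0. ]
 [-0.3  1.  -0. ]
 [-0.  -0.  -1. ]]
wrist cam in tool [ 68.    0.3 -70.4] [[-0.   1.   0. ]
 [-1.  -0.  -0.3]
 [-0.3 -0.   1. ]] [[324.2   0.  259.1]
 [  0.  324.2 188.6]
 [  0.    0.    1. ]]
```

```bash
cat >> h.py <<'E'
def go(target,yd=None):
    "total tool-frame shift (fraction) and spin to reach TCP target with tool y along world direction yd (mod half turn)"
    s=telemetry.state(); R=np.array(s["ee_rot"]); d=R.T@(np.array(target,float)-s["position"])/100
    sp=0.
    if yd is not None:
        v=R.T@np.array([yd[0],yd[1],0.]); a=np.arctan2(-v[0],v[1]); a=(a+np.pi/2)%np.pi-np.pi/2; sp=a/2/np.pi
    print("shift",d.round(4).tolist(),"spin",round(float(sp),4),"n",int(np.ceil(np.abs(d).max())),"q6",round(float(s["q"][5]),3)); return d,sp
E
python3 - <<'E'
from h import *
print(telemetry.state()["ee_rot"].round(4).tolist())
go([530,-240,320],[0.035,1])
E
```

```text
[[-0.9617, -0.2742, 0.0], [-0.2742, 0.9617, -0.0], [-0.0, -0.0, -1.0]]
shift [-4.4384, 2.4884, -0.1607] spin 0.0498 n 5 q6 -0.259
```

>>> arm_command:
  grip: [1, 1]
  offset:
    - [-0.44, 0.25, -0.015]
    - [-0.88, 0.5, -0.03]
  spin: [0, 0]

```text
clock: 1.4
position: [241.4, -529.4, 306.4]
ee_rot: [[-0.963, -0.271, -0.0], [-0.271, 0.963, 0.0], [0.0, 0.0, -1.0]]
force: [1.9, -0.4, 0.2]
finger_gap: 85.2
grip_force: 0.0
```

>>> arm_command:
  grip: [1, 1]
  offset:
    - [-0.44, 0.25, -0.015]
    - [-0.88, 0.5, -0.03]
  spin: [0, 0]

```text
clock: 1.6
position: [312.5, -457.0, 310.0]
ee_rot: [[-0.962, -0.274, 0.0], [-0.274, 0.962, -0.0], [-0.0, -0.0, -1.0]]
force: [1.4, -0.5, 1.1]
finger_gap: 85.4
grip_force: 0.0
```

>>> arm_command:
  grip: [1, 1]
  offset:
    - [-0.44, 0.25, -0.015]
    - [-0.88, 0.5, -0.03]
  spin: [0, 0]

```text
clock: 1.8
position: [382.6, -385.4, 313.2]
ee_rot: [[-0.962, -0.274, 0.001], [-0.274, 0.962, -0.0], [-0.0, -0.001, -1.0]]
force: [1.1, -0.9, 0.1]
finger_gap: 85.4
grip_force: 0.0
```

>>> arm_command:
  grip: [1, 1]
  offset:
    - [-0.44, 0.25, -0.015]
    - [-0.88, 0.5, -0.03]
  spin: [0, 0]

```text
clock: 2.0
position: [452.7, -314.0, 316.2]
ee_rot: [[-0.962, -0.274, 0.001], [-0.274, 0.962, -0.0], [-0.001, -0.001, -1.0]]
force: [0.7, -1.4, -0.2]
finger_gap: 85.6
grip_force: 0.0
```

>>> arm_command:
  grip: [1, 1, 1, 1]
  offset:
    - [-0.44, 0.25, -0.015]
    - [-0.88, 0.5, -0.03]
    - [-0.88, 0.5, -0.03]
    - [-0.88, 0.5, -0.03]
  spin: [0.02, 0.05, 0.05, 0.05]

```text
clock: 2.4
position: [523.5, -242.1, 318.5]
ee_rot: [[-0.999, 0.033, -0.0], [0.033, 0.999, 0.0], [0.0, 0.0, -1.0]]
force: [0.4, 0.1, -0.6]
finger_gap: 85.6
grip_force: 0.0
```

```bash
cat >> h.py <<'E'
import pickle
def look(tag,qs=()):
    c=P("wrist"); im=imaging.snapshot("wrist"); cv2.imwrite(f"pics/{tag}.png",cv2.resize(im,(800,600),interpolation=cv2.INTER_CUBIC))
    r={q:[(np.round(d["centre"],1).tolist(),round(d["conf"],2)) for d in spotter.pinpoint(q,"wrist")[:3]] for q in qs}
    for q in r: print(q,r[q])
    pickle.dump((c,im,r),open(f"pics/{tag}.pkl","wb")); return c,im,r
def load(tag): return pickle.load(open(f"pics/{tag}.pkl","rb"))
E
python3 -c "
from h import *
look('t1',('load_seat','spindle_hole','tester'))"
```

```text
load_seat [([312.0, 220.5], 0.84)]
spindle_hole [([315.6, 227.7], 0.69)]
tester [([294.0, 182.4], 0.57)]
```

>>> arm_command:
  grip: [1, 1, 1, 1]
  offset:
    - [0, 0.5, 0]
    - [0, 1, 0]
    - [0, 1, 0]
    - [0, 1, 0]
  spin: [0, 0, 0, 0]

```text
clock: 3.0
position: [525.7, -143.4, 319.2]
ee_rot: [[-0.999, 0.035, 0.001], [0.035, 0.999, -0.0], [-0.001, -0.0, -1.0]]
force: [-0.6, -0.4, 0.0]
finger_gap: 85.2
grip_force: 0.0
```

```bash
python3 -c "
from h import *
look('t2',('load_seat','spindle_hole','tester'))
a=load('t1');b=load('t2')
for q in ('load_seat','spindle_hole','tester'):
  print(q,tri((a[0],a[2][q][0][0]),(b[0],b[2][q][0][0])))
cv2.imwrite('pics/tt.png',np.vstack([cv2.resize(i[1],(400,300)) for i in (a,b)]) if 0 else np.hstack([cv2.resize(i[1],(400,300),interpolation=cv2.INTER_AREA) for i in (a,b)]))"
```

```text
load_seat [([200.3, 217.0], 0.8)]
spindle_hole [([195.1, 230.1], 0.8), ([215.3, 181.7], 0.29)]
tester [([215.5, 184.3], 0.94)]
load_seat (array([ 560.47493221, -196.04444845,  121.48439081]), [1.8, 1.8])
spindle_hole (array([ 560.92490759, -196.48921702,  143.12643674]), [0.7, 0.7])
tester (array([ 561.71679434, -198.90851273,   -4.07441923]), [0.9, 0.9])
```

View pics/t2.png

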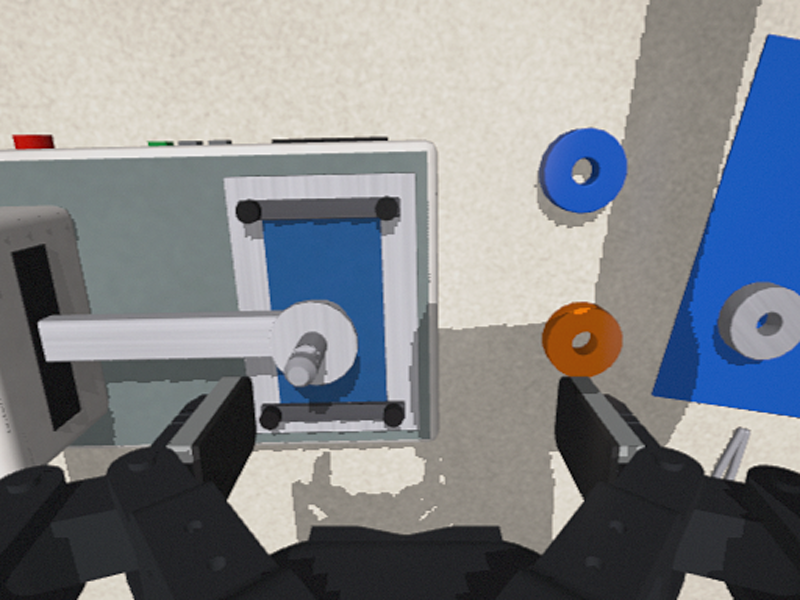

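t2 shows the load plate centred near (314,342), the spindle tip at (300,373), the housing's right edge at column 437 and its front edge from (430,143) to (0,157). The large weight is at the right, around (765,321).

```bash
python3 - <<'E'
from h import *
np.set_printoptions(precision=2,suppress=True)
b=load('t2');c=b[0]; s=1.5625
print("plate",onz(c,np.array((314,342.5))/s,124),"tip",onz(c,np.array((301,373))/s,165))
for n,p,q in (("front y",(30,156),(420,144)),("edge x",(438,170),(437,420)),("arm+",(50,321),(270,311)),("arm-",(50,361),(270,355)),("innerrail x",(415,180),(416,420))):
    u,v=onz(c,np.array(p)/s,50),onz(c,np.array(q)/s,50); d=(v-u)[:2]; d/=np.linalg.norm(d); print(n,d,"ang from y",np.arctan2(d[0],d[1]),np.arctan2(d[1],d[0]))
print("w", onz(c,np.array((770,321))/s,21))
go([525,110,330],[0,1])
E
```

```text
plate [ 559.64 -194.87  124.  ] tip [ 559.37 -194.04  165.  ]
front y [0.01 1.  ] ang from y 0.005953879619566044 1.5648424471753306
edge x [ 1.   -0.02] ang from y 1.5923142713433849 -0.02151794454848837
arm+ [-0.01  1.  ] ang from y -0.012162894655585978 1.5829592214504826
arm- [0.01 1.  ] ang from y 0.006027084042444541 1.564769242752452
innerrail x [ 1.   -0.03] ang from y 1.596426913204828 -0.02563058640993152
w [593.96 135.45  21.  ]
shift [0.1062, 2.5464, -0.1125] spin -0.0061 n 3 q6 -1.638
```

View pics/tt.png

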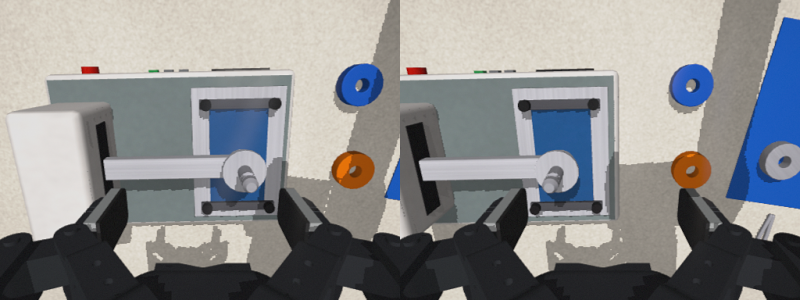

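tt shows both views side by side: the spindle foot at about (245,165) in t1 and (555,165) in t2, the tower at the left, and the two look-alikes at the right.

>>> arm_command:
  grip: [1, 1]
  offset:
    - [0, 0.48, 0]
    - [0, 0.96, 0]
  spin: [0, 0]

```text
clock: 3.4
position: [529.6, -48.8, 318.6]
ee_rot: [[-0.999, 0.042, -0.0], [0.042, 0.999, -0.0], [0.0, -0.0, -1.0]]
force: [0.4, 0.8, -0.1]
finger_gap: 85.4
grip_force: 0.0
```

>>> arm_command:
  grip: [1, 1]
  offset:
    - [0, 0.48, 0]
    - [0, 0.96, 0]
  spin: [0, 0]

```text
clock: 3.6
position: [533.2, 48.7, 318.9]
ee_rot: [[-0.999, 0.039, 0.0], [0.039, 0.999, -0.0], [-0.0, -0.0, -1.0]]
force: [1.4, -0.2, -0.8]
finger_gap: 85.6
grip_force: 0.0
```

>>> arm_command:
  grip: [1, 1, 1, 1]
  offset:
    - [0, 0.48, 0]
    - [0, 0.96, 0]
    - [0, 0.96, 0]
    - [0, 0.96, 0]
  spin: [-0.01, -0.01, -0.01, -0.01]

```text
clock: 4.0
position: [536.8, 144.3, 318.3]
ee_rot: [[-1.0, -0.027, -0.001], [-0.027, 1.0, -0.001], [0.001, -0.001, -1.0]]
force: [0.4, -0.6, -0.1]
finger_gap: 85.0
grip_force: 0.0
```

```bash
python3 -c "
from h import *
look('w1',('weight_large','clip','clip_loop','clip_bow'))
go([550,90,240],[0,1])"
```

```text
weight_large [([246.8, 202.4], 0.74), ([124.7, 102.9], 0.73), ([142.9, 210.7], 0.7)]
clip [([315.8, 96.0], 0.9)]
clip_loop [([314.8, 85.8], 0.72)]
clip_bow [([320.9, 123.4], 0.82)]
shift [-0.1203, -0.53, 0.7888] spin 0.0038 n 1 q6 -2.098
```

View pics/w1.png

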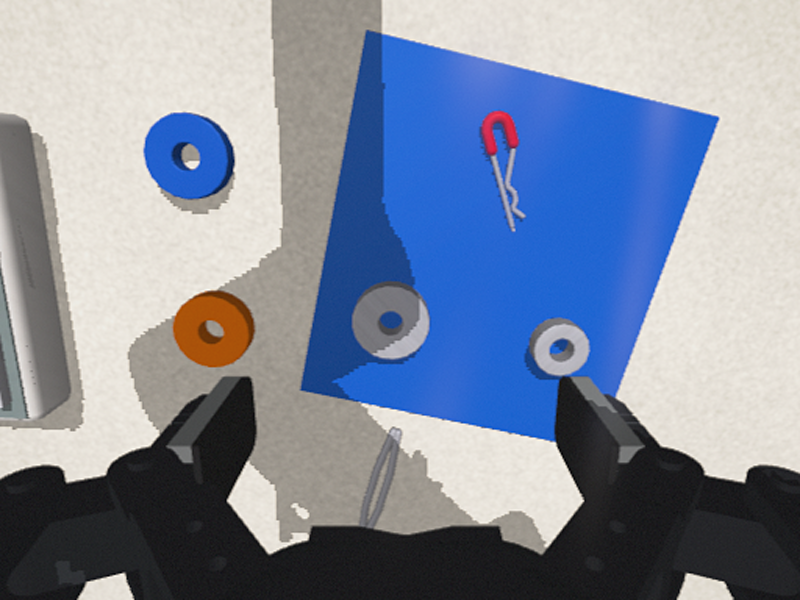

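w1 shows the steel large weight at (391,320), the small weight at (559,347), and the blue and orange look-alikes. The clip's loop is at (499,130) and its straight leg runs from (492,155) to the tip at (514,230), with the bowed leg on its right (+y).

>>> arm_command:
  grip: [1, 1, 1, 1, 1]
  offset:
    - [-0.06, -0.26, 0.4]
    - [-0.12, -0.53, 0.79]
    - [-0.12, -0.53, 0.79]
    - [-0.12, -0.53, 0.79]
    - [-0.12, -0.53, 0.79]
  spin: [0, 0, 0, 0, 0]

```text
clock: 4.75
position: [551.0, 91.7, 241.4]
ee_rot: [[-1.0, -0.026, 0.003], [-0.026, 1.0, 0.001], [-0.003, 0.001, -1.0]]
force: [-1.1, 0.7, 0.0]
finger_gap: 85.7
grip_force: 0.0
```

```bash
cat >> h.py <<'E'
def ell(im,px,r,lo,hi):
    "fit ellipse to largest low-saturation blob near px"
    h=cv2.cvtColor(im,cv2.COLOR_BGR2HSV); m=(h[...,1]<90).astype(np.uint8)*255
    k=np.zeros_like(m); cv2.circle(k,tuple(int(v) for v in px),r,255,-1); m&=k
    cs,_=cv2.findContours(m,cv2.RETR_EXTERNAL,cv2.CHAIN_APPROX_NONE); c=max(cs,key=cv2.contourArea)
    return cv2.fitEllipse(cv2.convexHull(c)),cv2.contourArea(c)
E
python3 - <<'E'
from h import *
np.set_printoptions(precision=1,suppress=True)
b=look('w2',('weight_large','clip','clip_loop','clip_bow'));a=load('w1')
wa=a[2]['weight_large'][0][0]
for d in b[2]['weight_large']: print(tri((a[0],wa),(b[0],d[0])))
for q in('clip','clip_loop','clip_bow'):
    if b[2][q]: print(q,tri((a[0],a[2][q][0][0]),(b[0],b[2][q][0][0])))
print(ell(b[1],b[2]['weight_large'][0][0],55,0,0), ell(a[1],wa,32,0,0))
E
```

```text
weight_large [([163.7, 224.2], 0.96), ([148.7, 84.4], 0.96), ([300.5, 214.1], 0.76)]
clip [([387.8, 83.5], 0.74)]
clip_loop [([390.8, 66.7], 0.61)]
clip_bow [([392.6, 119.8], 0.58)]
(array([428. , 142.3, 473. ]), [12.7, 12.7])
(array([475.2, 132.1, 401.3]), [15.2, 15.2])
(array([588. , 131.8,  29.3]), [0.1, 0.1])
clip (array([468., 209.,  -3.]), [1.4, 1.4])
clip_loop (array([456. , 204.5,  11.6]), [0.2, 0.2])
clip_bow (array([499.6, 216.6,   0.8]), [2.2, 2.2])
(((163.0, 224.0), (109.79533386230469, 109.79533386230469), 0.0), 9322.0) (((249.7051544189453, 204.65225219726562), (49.38948059082031, 49.68399429321289), 37.339599609375), 1875.5)
```

View pics/w2.png

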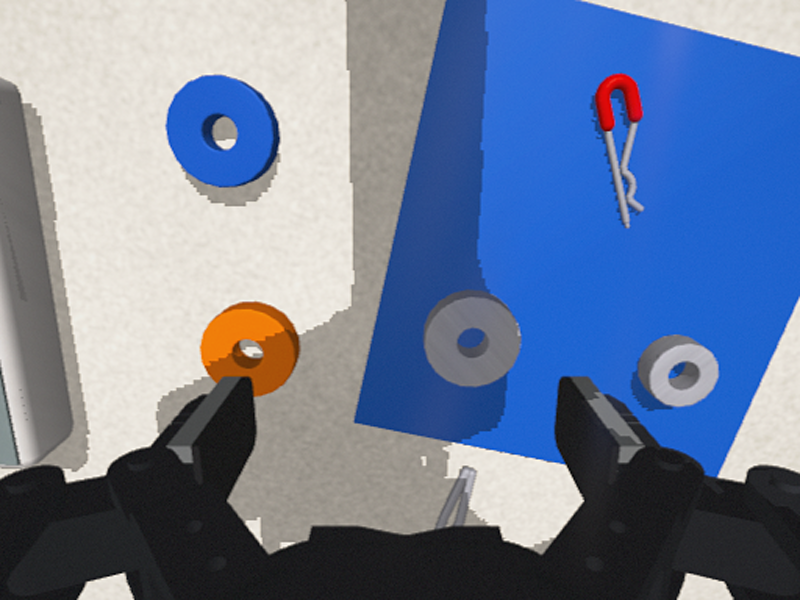

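w2 shows the large weight's bore at (473,342) and its rim spanning columns 424–521, the clip's loop at (618,100) with its tip at (628,225), and the fingers at (235,380) and (575,380).

```bash
python3 - <<'E'
from h import *
np.set_printoptions(precision=1,suppress=True)
a=load('w1');b=load('w2');s=1.5625
A=np.array((391,321.5))/s;B=np.array((472.5,341.5))/s
print(tri((a[0],A),(b[0],B)),onz(a[0],A,21),onz(b[0],B,21))
for n,p,q in (("tip",(514,231),(628,226)),("legroot",(492,154),(607,129)),("looptop",(498,111),(617,75)),("sprungroot",(514,148),(635,122)),("flare",(524,216),(643,209))):
    p,q=np.array(p)/s,np.array(q)/s; print(n,tri((a[0],p),(b[0],q)),onz(b[0],q,5),onz(a[0],p,5))
# spotter-detected grip centre: project grasp point
st=telemetry.state(); print(proj(b[0],st["position"]+st["ee_rot"]@[0,0,60])*s)
E
```

```text
(array([596.1, 135.6,  18.5]), [0.3, 0.3]) [595.  135.7  21. ] [595.4 135.2  21. ]
tip (array([525. , 227.7,   4. ]), [0.5, 0.5]) [524.4 227.2   5. ] [525.3 227.5   5. ]
legroot (array([469.2, 206.3,   6.3]), [0.2, 0.2]) [469.  206.8   5. ] [469.5 206.6   5. ]
looptop (array([439.8, 209. ,   3.4]), [0.1, 0.1]) [440.2 208.4   5. ] [439.8 208.7   5. ]
sprungroot (array([464.8, 222.2,   5.2]), [0.0, 0.0]) [464.7 222.3   5. ] [464.9 222.3   5. ]
flare (array([513.6, 233.5,   7.5]), [0.1, 0.1]) [514.  234.7   5. ] [513.8 234.    5. ]
[404.5 395.6]
```

```bash
python3 -c "
from h import *
go([595.4,135.4,75],[0.0,1])"
```

```text
shift [-0.4599, 0.4181, 1.6602] spin 0.0043 n 2 q6 -2.0
```

>>> arm_command:
  grip: [1, 1, 1, 1, 1]
  offset:
    - [-0.23, 0.21, 0.3]
    - [-0.46, 0.42, 0.6]
    - [-0.46, 0.42, 0.9]
    - [-0.46, 0.42, 0.9]
    - [-0.46, 0.42, 0.9]
  spin: [0.004, 0.004, 0.004, 0.004, 0.004]

```text
clock: 5.5
position: [594.9, 134.9, 150.2]
ee_rot: [[-1.0, -0.002, -0.0], [-0.002, 1.0, -0.001], [0.0, -0.001, -1.0]]
force: [0.7, -0.1, 0.3]
finger_gap: 85.2
grip_force: 0.0
```

```bash
python3 -c "
from h import *
b=look('w3',('weight_large',))
st=telemetry.state()
print([proj(b[0],X)*1.5625 for X in ([595.4,135.4,21],[595.4,165.4,21],[595.4,105.4,21])])
go([595.4,135.4,75],[0.0,1])"
```

```text
weight_large [([256.2, 200.1], 0.97), ([65.3, 217.5], 0.97), ([18.8, 10.8], 0.64)]
[array([404.64284971, 321.70648656]), array([476.7663256 , 321.85655243]), array([332.52743199, 321.55643745])]
shift [0.0048, 0.0029, 0.7701] spin 0.0003 n 1 q6 -2.057
```

View pics/w3.png

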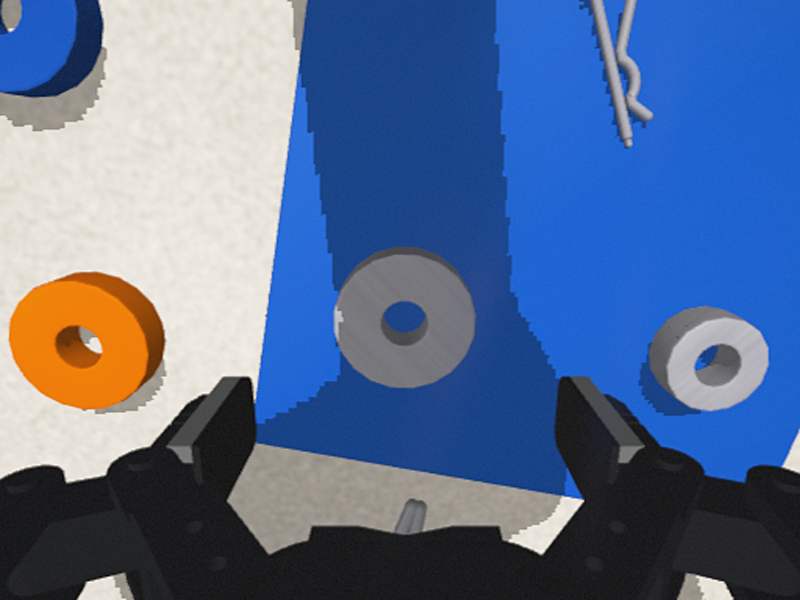

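w3 shows the weight's bore at (405,318), where the projected estimate puts it (405,322), midway between the fingers. I'll descend and close.

>>> arm_command:
  grip: [1, 1, 1, 1, 0, 0, 0, 0, 0, 0, 0]
  offset:
    - [0, 0, 0.4]
    - [0, 0, 0.7]
    - [0, 0, 0.77]
    - [0, 0, 0.77]
    - [0, 0, 0.77]
    - [0, 0, 0.77]
    - [0, 0, 0.77]
    - [0, 0, 0.77]
    - [0, 0, 0.77]
    - [0, 0, 0.77]
    - [0, 0, 0.77]
  spin: [0, 0, 0, 0, 0, 0, 0, 0, 0, 0, 0]

```text
clock: 6.7
position: [596.1, 135.2, 75.8]
ee_rot: [[-1.0, -0.002, 0.004], [-0.002, 1.0, 0.001], [-0.004, 0.001, -1.0]]
force: [-1.7, -0.9, 6.9]
finger_gap: 57.3
grip_force: 62.9
```

>>> arm_command:
  grip: [0, 0, 0, 0]
  offset:
    - [0, 0, -0.2]
    - [0, 0, -0.6]
    - [0, 0, -1]
    - [0, 0, -1]
  spin: [0, 0, 0, 0]

```text
clock: 7.1
position: [598.0, 136.0, 180.2]
ee_rot: [[-1.0, -0.003, 0.014], [-0.003, 1.0, 0.005], [-0.014, 0.005, -1.0]]
force: [1.6, 0.8, -2.5]
finger_gap: 57.1
grip_force: 65.9
```

>>> arm_command:
  grip: [0, 0, 0, 0]
  offset:
    - [0, -0.2, -0.4]
    - [0.1, -0.6, -0.8]
    - [0.1, -0.95, -0.95]
    - [0.1, -0.95, -0.95]
  spin: [0, 0, 0, 0]

```text
clock: 7.5
position: [585.1, 36.4, 271.7]
ee_rot: [[-1.0, 0.003, 0.006], [0.003, 1.0, 0.001], [-0.006, 0.001, -1.0]]
force: [0.2, 0.3, -3.8]
finger_gap: 57.4
grip_force: 66.5
```

```bash
python3 -c "
from h import *
b=look('w4',('weight_large',))
st=telemetry.state(); print(st['clock'],st['position'],st['force'],st['finger_gap'],st['grip_force'])
go([559.9,-195.5,265],[0.015,1])"
```

```text
weight_large [([220.3, 185.8], 0.93), ([258.1, 241.5], 0.91), ([209.1, 53.6], 0.76)]
7.6 [584.2485837   38.83103161 267.94164118] [-0.88397404  1.38080649 -4.01983654] 57.02765477187311 66.44904468208551
shift [0.241, -2.3436, 0.0265] spin 0.0022 n 3 q6 -1.914
```

View pics/w4.png

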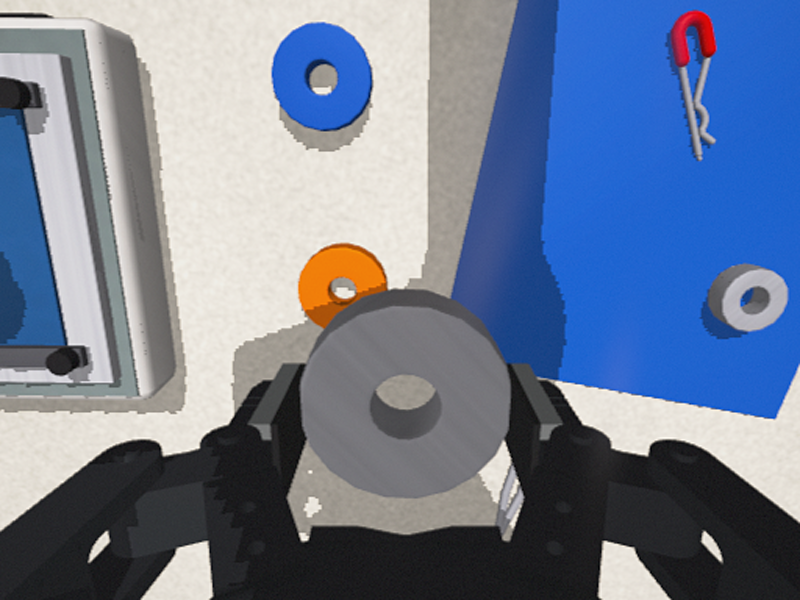

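w4 shows the large weight held level between the pads, its bore at (405,405) and its rim spanning columns 302–511. The mat and the look-alikes are undisturbed.

```bash
python3 -c "
from h import *
b=load('w4'); st=telemetry.state(); R=st['ee_rot'];p=st['position']
# camera intrinsics pose in tool at capture ~ now
for px in ((405,405),(406.5,401)):
  X=onz(b[0],np.array(px)/1.5625,p[2]-54.8); print((R.T@(X-p)).round(2))
"
```

```text
[-2.23 -1.74 54.8 ]
[-0.98 -1.31 54.8 ]
```

>>> arm_command:
  grip: [0, 0, 0]
  offset:
    - [0.05, -0.3, 0]
    - [0.12, -0.8, 0]
    - [0.12, -0.8, 0]
  spin: [0.002, 0.002, 0.002]

```text
clock: 7.9
position: [571.2, -43.3, 266.0]
ee_rot: [[-1.0, 0.015, -0.005], [0.015, 1.0, -0.001], [0.005, -0.001, -1.0]]
force: [-0.6, 0.3, -2.3]
finger_gap: 57.3
grip_force: 66.5
```

```bash
python3 -c "
from h import *
np.set_printoptions(precision=2,suppress=True)
b=look('t3',('load_seat','spindle_hole'));a=load('t1')
for q in ('load_seat','spindle_hole'):
  if b[2][q]: print(q,tri((load('t1')[0],a[2][q][0][0]),(b[0],b[2][q][0][0])), onz(b[0],b[2][q][0][0],124 if q=='load_seat' else 148.5))
st=telemetry.state();print(st['clock'],st['position'])
go([559.9,-195.5,265],[0.015,1])"
```

```text
load_seat [([33.9, 188.4], 0.55)]
spindle_hole [([4.3, 198.9], 0.76)]
load_seat (array([ 561.07, -196.38,  123.77]), [0.4, 0.4]) [ 560.56 -196.05  124.  ]
spindle_hole (array([ 559.28, -197.45,  148.12]), [1.1, 1.1]) [ 560.33 -197.61  148.5 ]
8.05 [572.74 -39.81 266.51]
shift [0.1107, -1.5582, 0.0151] spin 0.0006 n 2 q6 -1.794
```

View pics/t3.png

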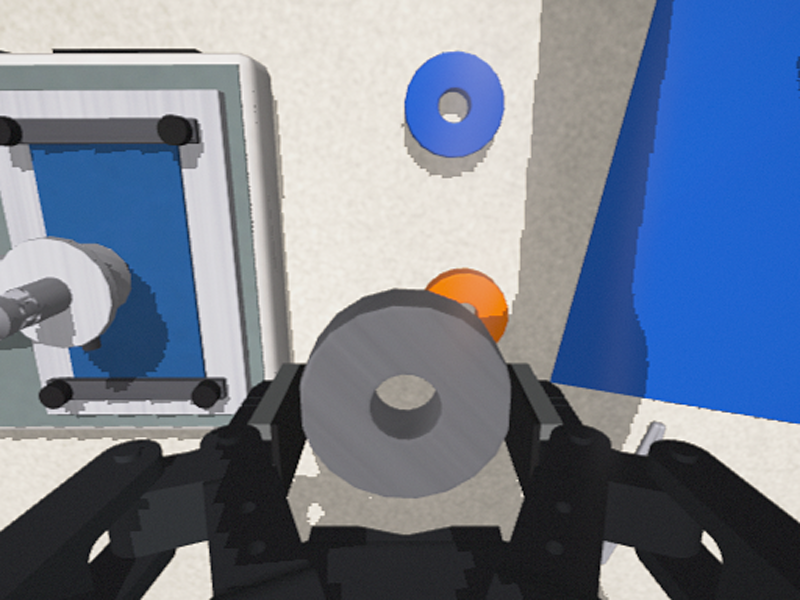

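t3 shows the weight still level in the grip, with the spindle partly in view at the left, around (30,305). The wrist camera's calibration may be biased. I'll look at the spindle from close up, with the weight held beyond it at a safe height.

```bash
python3 -c "
from h import *
go([612,-195,252],[0.015,1])"
```

```text
shift [-0.4105, -1.5473, 0.144] spin 0.0006 n 2 q6 -1.794
```

>>> arm_command:
  grip: [0, 0]
  offset:
    - [-0.1, -0.4, 0]
    - [-0.2, -0.8, 0.05]
  spin: [0, 0]

```text
clock: 8.25
position: [593.3, -118.8, 263.0]
ee_rot: [[-1.0, 0.006, 0.001], [0.006, 1.0, 0.0], [-0.001, 0.0, -1.0]]
force: [0.3, 0.2, -2.9]
finger_gap: 57.4
grip_force: 66.6
```

>>> arm_command:
  grip: [0, 0, 0, 0, 0]
  offset:
    - [-0.1, -0.4, 0.05]
    - [-0.2, -0.75, 0.09]
    - [-0.2, -0.75, 0.09]
    - [-0.2, -0.75, 0.09]
    - [-0.2, -0.75, 0.09]
  spin: [0, 0, 0, 0, 0]

```text
clock: 8.75
position: [611.5, -194.1, 253.3]
ee_rot: [[-1.0, 0.009, -0.001], [0.009, 1.0, 0.0], [0.001, 0.0, -1.0]]
force: [-0.5, -0.3, -3.3]
finger_gap: 57.5
grip_force: 66.6
```

```bash
python3 -c "
from h import *
np.set_printoptions(precision=2,suppress=True)
b=look('t4',('load_seat','spindle_hole'))
for q in ('load_seat','spindle_hole'):
  if b[2][q]: print(q, onz(b[0],b[2][q][0][0],124 if q=='load_seat' else 148.5))
st=telemetry.state();print(st['clock'],st['position'],st['force'])
go([559,-194.7,252],[0.015,1])"
```

```text
load_seat []
spindle_hole [([253.0, 130.9], 0.72)]
spindle_hole [ 561.21 -196.1   148.5 ]
8.9 [ 611.49 -194.21  254.13] [-0.06 -0.52 -2.93]
shift [0.5249, -0.0097, 0.021] spin 0.0009 n 1 q6 -1.524
```

View pics/t4.png

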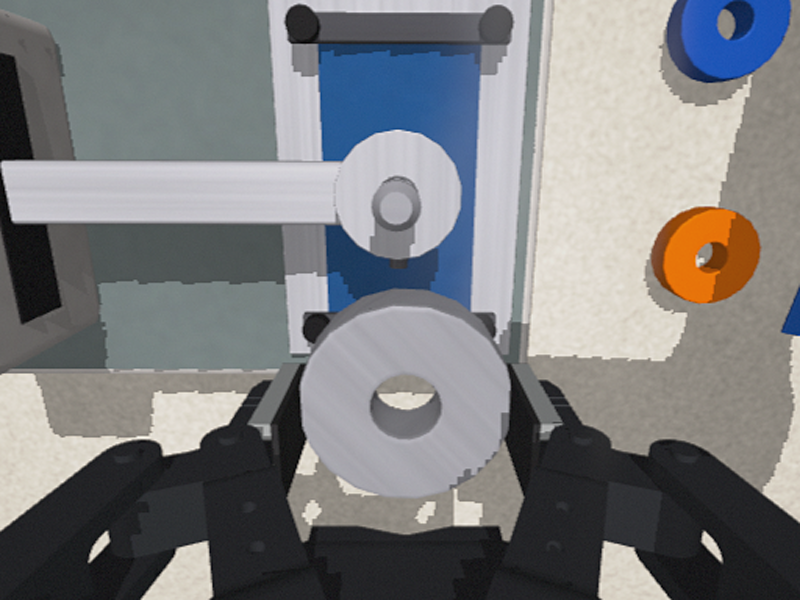

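t4 shows the spindle tip's face centred at (397,207), the plate at (398,194), the held weight's rim spanning columns 302–510 and its bore at (405,405).

```bash
python3 -c "
from h import *
np.set_printoptions(precision=2,suppress=True)
b=load('t4');c=b[0];s=1.5625
R=telemetry.state()['ee_rot'];p=telemetry.state()['position']
print('tip',onz(c,np.array((397,207))/s,165),'plate',onz(c,np.array((398,194.5))/s,124))
h=cv2.cvtColor(b[1],cv2.COLOR_BGR2HSV)
for n,px in (('bore',(405,406)),('rim',(406,401))):
  print(n,onz(c,np.array(px)/s,p[2]-54.8))
# predicted rim of weight centred at tool offset
for o in ((0,0),(-1.5,-1.5)):
  th=np.linspace(0,2*np.pi,200)
  pr=np.array([proj(c,p+R@np.array([o[0]+30*np.cos(t),o[1]+30*np.sin(t),54.8]))*s for t in th]); pb=np.array([proj(c,p+R@np.array([o[0]+9.5*np.cos(t),o[1]+9.5*np.sin(t),54.8]))*s for t in th])
  print(o,pr.min(0),pr.max(0),pb.min(0),pb.max(0))
"
```

```text
tip [ 560.3  -195.27  165.  ] plate [ 559.84 -195.47  124.  ]
bore [ 610.39 -193.29  199.33]
rim [ 608.89 -193.01  199.33]
(0, 0) [291.63 304.63] [511.77 503.07] [366.91 377.83] [436.51 440.47]
(-1.5, -1.5) [286.47 310.2 ] [505.96 507.47] [361.54 382.95] [430.94 445.22]
```

>>> arm_command:
  grip: [0, 0, 0, 0, 0, 0]
  offset:
    - [0.25, -0.01, 0]
    - [0.505, -0.025, 0]
    - [0.505, -0.025, 0]
    - [0.505, -0.025, 0.03]
    - [0.505, -0.025, 0.06]
    - [0.505, -0.025, 0.06]
  spin: [0, 0, 0, 0, 0, 0]

```text
clock: 9.5
position: [561.1, -197.2, 247.0]
ee_rot: [[-1.0, 0.011, -0.001], [0.011, 1.0, 0.0], [0.001, 0.0, -1.0]]
force: [0.4, 0.0, -3.3]
finger_gap: 56.9
grip_force: 66.6
```

```bash
python3 -c "
from h import *
go([561,-196.25,231],[0.015,1])"
```

```text
shift [0.0013, 0.0099, 0.1604] spin 0.0007 n 1 q6 -1.515
```

>>> arm_command:
  grip: [0, 0, 0, 0, 0, 0, 0]
  offset:
    - [0, 0.01, 0.03]
    - [0, 0.01, 0.06]
    - [0, 0.01, 0.09]
    - [0, 0.01, 0.12]
    - [0, 0.01, 0.14]
    - [0, 0.01, 0.16]
    - [0, 0.01, 0.16]
  spin: [0, 0, 0, 0, 0, 0, 0]

```text
clock: 10.2
position: [560.7, -196.7, 231.4]
ee_rot: [[-1.0, 0.011, -0.001], [0.011, 1.0, 0.0], [0.001, 0.0, -1.0]]
force: [-0.2, 0.2, -4.1]
finger_gap: 57.3
grip_force: 66.6
```

>>> arm_command:
  grip: [0, 0, 0, 0, 0, 0, 0]
  offset:
    - [0, 0, 0.03]
    - [0, 0, 0.06]
    - [0, 0, 0.09]
    - [0, 0, 0.12]
    - [0, 0, 0.15]
    - [0, 0, 0.15]
    - [0, 0, 0.15]
  spin: [0, 0, 0, 0, 0, 0, 0]

```text
clock: 10.9
position: [560.8, -196.7, 216.7]
ee_rot: [[-1.0, 0.011, -0.0], [0.011, 1.0, -0.0], [0.0, -0.0, -1.0]]
force: [-0.5, 0.1, -4.0]
finger_gap: 57.1
grip_force: 66.6
```

>>> arm_command:
  grip: [0, 0, 0, 0, 0, 0, 0, 0]
  offset:
    - [0, 0, 0.03]
    - [0, 0, 0.06]
    - [0, 0, 0.09]
    - [0, 0, 0.12]
    - [0, 0, 0.15]
    - [0, 0, 0.17]
    - [0, 0, 0.18]
    - [0, 0, 0.18]
  spin: [0, 0, 0, 0, 0, 0, 0, 0]

```text
clock: 11.7
position: [560.8, -196.6, 198.6]
ee_rot: [[-1.0, 0.011, -0.0], [0.011, 1.0, 0.0], [0.0, 0.0, -1.0]]
force: [0.2, -0.2, -4.0]
finger_gap: 57.5
grip_force: 66.6
```

>>> arm_command:
  grip: [0, 0, 0, 0, 0]
  offset:
    - [0, 0, 0.01]
    - [0, 0, 0.015]
    - [0, 0, 0.02]
    - [0, 0, 0.02]
    - [0, 0, 0.02]
  spin: [0, 0, 0, 0, 0]

```text
clock: 12.2
position: [560.9, -196.6, 197.0]
ee_rot: [[-1.0, 0.011, 0.0], [0.011, 1.0, -0.0], [-0.0, -0.0, -1.0]]
force: [-0.0, -0.2, -0.7]
finger_gap: 57.1
grip_force: 66.8
```

>>> arm_command:
  grip: [0, 0, 1, 1, 1, 1, 1]
  offset:
    - [0, 0, 0.005]
    - [0, 0, 0.005]
    - [0, 0, 0.005]
    - [0, 0, 0.005]
    - [0, 0, 0.005]
    - [0, 0, 0.005]
    - [0, 0, 0.005]
  spin: [0, 0, 0, 0, 0, 0, 0]

```text
clock: 12.9
position: [560.9, -196.7, 196.3]
ee_rot: [[-1.0, 0.011, 0.0], [0.011, 1.0, -0.0], [-0.0, -0.0, -1.0]]
force: [-0.7, 0.0, 0.1]
finger_gap: 85.2
grip_force: 0.0
```

>>> arm_command:
  grip: [1, 1, 1, 1, 1]
  offset:
    - [0, 0, -0.2]
    - [0.0, 0, -0.6]
    - [0, 0, -0.9]
    - [0, 0, -0.9]
    - [0, 0, -0.9]
  spin: [0, 0, 0, 0, 0]

```text
clock: 13.4
position: [560.8, -196.5, 286.8]
ee_rot: [[-1.0, 0.011, 0.002], [0.011, 1.0, 0.0], [-0.002, 0.0, -1.0]]
force: [-0.7, 0.2, -0.3]
finger_gap: 85.5
grip_force: 0.0
```

```bash
python3 -c "
from h import *
np.set_printoptions(precision=2,suppress=True)
b=look('t5',('weight_large','spindle_hole'))
c=b[0]
print('pred weight origin',proj(c,[560.1,-195.4,124]),'top',proj(c,[560.1,-195.4,142]),'hole',proj(c,[560.1,-195.4,148.5]))
if b[2]['spindle_hole']: print(onz(c,b[2]['spindle_hole'][0][0],148.5))
print(spotter.find_in('weight_large','wrist')[:3])
st=telemetry.state();print(st['clock'],st['position'],st['force'])
"
```

```text
weight_large [([259.4, 190.6], 0.79), ([434.3, 79.6], 0.7), ([425.5, 201.2], 0.67)]
spindle_hole [([258.4, 200.4], 0.81)]
pred weight origin [259.6  189.36] top [259.65 196.56] hole [259.66 199.44]
[ 560.77 -196.26  148.5 ]
[{'box': [406.0, 48.1, 473.8, 108.8], 'conf': 0.84}, {'box': [217.5, 152.1, 303.1, 236.5], 'conf': 0.76}, {'box': [402.1, 175.8, 459.5, 229.9], 'conf': 0.68}]
13.6 [ 560.3  -196.56  284.71] [ 0.76  0.66 -0.09]
```

```bash
python3 -c "
from h import *
go([484,220,210],[-0.35,0.937])"
```

```text
shift [0.808, 4.1564, 0.751] spin -0.0587 n 5 q6 -1.517
```

>>> arm_command:
  grip: [1, 1]
  offset:
    - [0.08, 0.42, 0]
    - [0.16, 0.83, 0]
  spin: [0, 0]

```text
clock: 13.8
position: [545.3, -113.3, 284.7]
ee_rot: [[-1.0, 0.014, -0.003], [0.014, 1.0, -0.0], [0.003, -0.0, -1.0]]
force: [-0.0, 0.5, 0.5]
finger_gap: 85.0
grip_force: 0.0
```

>>> arm_command:
  grip: [1, 1]
  offset:
    - [0.08, 0.42, 0]
    - [0.16, 0.83, 0]
  spin: [0, 0]

```text
clock: 14.0
position: [529.9, -29.0, 285.2]
ee_rot: [[-1.0, 0.012, -0.002], [0.012, 1.0, -0.0], [0.002, -0.0, -1.0]]
force: [-0.1, 0.5, -0.5]
finger_gap: 85.2
grip_force: 0.0
```

>>> arm_command:
  grip: [1, 1]
  offset:
    - [0.08, 0.42, 0.1]
    - [0.16, 0.83, 0.2]
  spin: [0, 0]

```text
clock: 14.2
position: [514.9, 54.4, 265.5]
ee_rot: [[-1.0, 0.011, -0.001], [0.011, 1.0, -0.0], [0.001, -0.0, -1.0]]
force: [0.9, 0.1, -0.5]
finger_gap: 85.4
grip_force: 0.0
```

>>> arm_command:
  grip: [1, 1]
  offset:
    - [0.08, 0.42, 0.1]
    - [0.16, 0.83, 0.2]
  spin: [0, 0]

```text
clock: 14.4
position: [499.7, 137.5, 245.2]
ee_rot: [[-1.0, 0.011, -0.001], [0.011, 1.0, -0.001], [0.001, -0.001, -1.0]]
force: [0.9, 0.2, 0.0]
finger_gap: 85.1
grip_force: 0.0
```

>>> arm_command:
  grip: [1, 1, 1, 1, 1]
  offset:
    - [0.08, 0.42, 0.2]
    - [0.16, 0.83, 0.35]
    - [0.16, 0.83, 0.35]
    - [0.16, 0.83, 0.35]
    - [0.16, 0.83, 0.35]
  spin: [-0.02, -0.04, -0.0587, -0.0587, -0.0587]

```text
clock: 14.9
position: [485.4, 219.0, 210.8]
ee_rot: [[-0.938, -0.348, -0.001], [-0.348, 0.938, -0.001], [0.001, -0.001, -1.0]]
force: [-0.3, 0.3, 1.1]
finger_gap: 85.0
grip_force: 0.0
```

```bash
cat >> h.py <<'E'
def clipfit(c,im):
    "red loop mask -> plane points; straight leg by pixels"
    h=cv2.cvtColor(im,cv2.COLOR_BGR2HSV)
    red=((h[...,1]>130)&(h[...,2]>60)&((h[...,0]<8)|(h[...,0]>172))).astype(np.uint8)
    n,l,s,ce=cv2.connectedComponentsWithStats(red)
    i=1+np.argmax(s[1:,4]); ys,xs=np.nonzero(l==i); return np.c_[xs,ys],s[i]
E
python3 - <<'E'
from h import *
np.set_printoptions(precision=2,suppress=True)
c,im,r=look('c1',('clip','clip_loop','clip_bow'))
st=telemetry.state();print(st['clock'],st['position'],st['ee_rot'][:,1])
for q in r: print(q,[onz(c,d[0],5) for d in r[q][:1]])
pts,s=clipfit(c,im); print("red",s)
W=np.array([onz(c,p,7)[:2] for p in pts])
o=np.array([468.8,206.5])
# steel mask: low saturation, on the mat, near the leg
h=cv2.cvtColor(im,cv2.COLOR_BGR2HSV); ys,xs=np.nonzero(h[...,1]<100)
L=np.array([onz(c,p,5)[:2] for p in zip(xs,ys)])
ex=np.array([.937,.35]);ey=np.array([-.35,.937])
u=(L-o)@ex;v=(L-o)@ey;k=(u>0)&(u<66)&(abs(v)<30); u,v=u[k],v[k]; print("steel",k.sum(),u.max())
for a in range(4,64,6):
    m=(u>=a)&(u<a+2); print(a,np.unique(v[m].round(0)).tolist())
U=(W-o)@ex;V=(W-o)@ey;print("loop u",U.min(),U.max(),"v",V.min(),V.max())
for a in range(-26,0,4):
    m=(U>=a)&(U<a+2); print(a,V[m].min() if m.any() else 0,V[m].max() if m.any() else 0)
E
```

```text
clip [([252.7, 154.4], 0.56)]
clip_loop [([255.9, 145.1], 0.66)]
clip_bow [([249.2, 194.4], 0.79), ([258.1, 308.5], 0.72), ([257.7, 142.3], 0.37)]
15.1 [485.74 218.46 211.55] [-0.35  0.94  0.  ]
clip [array([468.58, 206.85,   5.  ])]
clip_loop [array([460.1 , 206.67,   5.  ])]
clip_bow [array([503.43, 216.23,   5.  ])]
red [248 123  28  34 577]
steel 595 59.25483858061178
4 [-2.0, -1.0, -0.0, 1.0, 11.0, 12.0, 13.0, 14.0, 15.0]
10 [-2.0, -1.0, -0.0, 1.0, 8.0, 9.0, 10.0, 11.0, 12.0, 13.0]
16 [-2.0, -1.0, -0.0, 1.0, 6.0, 7.0, 8.0, 9.0]
22 [-2.0, -1.0, -0.0, 1.0, 2.0, 3.0, 4.0, 5.0, 6.0, 7.0]
28 [-2.0, -1.0, 0.0, 1.0, 3.0, 4.0, 5.0, 6.0, 7.0, 8.0]
34 [-2.0, -1.0, 0.0, 1.0, 6.0, 7.0, 8.0]
40 [-2.0, -1.0, 0.0, 1.0, 2.0, 3.0, 4.0, 5.0, 6.0, 7.0]
46 [-2.0, -1.0, 0.0, 1.0, 4.0, 5.0, 6.0, 7.0, 8.0]
52 [-2.0, -1.0, 0.0, 1.0, 7.0, 8.0, 9.0]
58 [-2.0, -1.0, 0.0]
loop u -26.780057043137596 0.986929154843041 v -3.5409796356113565 19.38486206031271
-26 0.8917969326425805 15.065140315219994
-22 -2.48967993867428 18.440441061395763
-18 -3.3772221582943094 18.481369865191056
-14 -3.4177484395722026 19.35784007624219
-10 -3.4687912721326892 18.555912571481468
-6 -3.520266939547367 18.597816791339206
-2 -2.7081120860480183 18.631596864689477
```

The clip fit agrees with the given shape: the tip is at u≈59 and the loop's v extent is −3.5 to 19.

```bash
python3 -c "
from h import *
go([455.8,209.8,76],[-0.35,0.937])"
```

```text
shift [0.3115, 0.0227, 1.3553] spin -0.0004 n 2 q6 -1.943
```

>>> arm_command:
  grip: [1, 1, 1, 1]
  offset:
    - [0.31, 0.023, 0.3]
    - [0.31, 0.023, 0.7]
    - [0.31, 0.023, 0.85]
    - [0.31, 0.023, 0.85]
  spin: [0, 0, 0, 0]

```text
clock: 15.5
position: [454.7, 209.1, 124.4]
ee_rot: [[-0.937, -0.348, -0.004], [-0.348, 0.937, -0.003], [0.005, -0.002, -1.0]]
force: [-0.1, -1.2, 1.2]
finger_gap: 85.5
grip_force: 0.0
```

```bash
python3 -c "
from h import *
go([455.8,209.8,76],[-0.35,0.937])"
```

```text
shift [-0.0146, 0.0038, 0.4844] spin -0.0003 n 1 q6 -1.971
```

>>> arm_command:
  grip: [1, 1, 1, 0, 0, 0, 0, 0, 0, 0, 0, 0]
  offset:
    - [-0.01, 0.003, 0.3]
    - [-0.01, 0.003, 0.48]
    - [-0.01, 0.003, 0.48]
    - [-0.01, 0.003, 0.48]
    - [-0.01, 0.003, 0.48]
    - [-0.01, 0.003, 0.48]
    - [-0.01, 0.003, 0.48]
    - [-0.01, 0.003, 0.48]
    - [-0.01, 0.003, 0.48]
    - [-0.01, 0.003, 0.48]
    - [-0.01, 0.003, 0.48]
    - [-0.01, 0.003, 0.48]
  spin: [0, 0, 0, 0, 0, 0, 0, 0, 0, 0, 0, 0]

```text
clock: 16.7
position: [456.8, 211.5, 79.5]
ee_rot: [[-0.937, -0.35, 0.001], [-0.35, 0.937, 0.001], [-0.001, 0.0, -1.0]]
force: [-0.5, -0.3, 4.5]
finger_gap: 21.0
grip_force: 58.5
```

The measured height is 79.5 against a target of 76, so the pads may overlap the loop only thinly. I'll regrip lower.

>>> arm_command:
  grip: [0.5, 0.5, 0.5, 0.5, 0.5]
  offset:
    - [0, 0, 0]
    - [0, 0, 0]
    - [0, 0, 0]
    - [0, 0, 0]
    - [0, 0, 0]
  spin: [0, 0, 0, 0, 0]

```text
clock: 17.2
position: [456.5, 211.2, 78.2]
ee_rot: [[-0.937, -0.35, -0.0], [-0.35, 0.937, -0.0], [0.0, -0.0, -1.0]]
force: [0.3, -0.5, 0.1]
finger_gap: 42.7
grip_force: 0.0
```

```bash
python3 - <<'E'
from h import *
np.set_printoptions(precision=2,suppress=True)
go([455.8,209.8,76],[-0.35,0.937])
c,im,r=look('c2',('clip_loop',))
st=telemetry.state();print(st['position'],st['force'],st['finger_gap'])
pts,s=clipfit(c,im); print("red",s)
W=np.array([onz(c,p,9)[:2] for p in pts])
o=np.array([468.8,206.5]);ex=np.array([.937,.35]);ey=np.array([-.35,.937])
U=(W-o)@ex;V=(W-o)@ey;print("loop u",U.min(),U.max(),"v",V.min(),V.max())
E
```

```text
shift [0.0109, -0.0104, 0.0216] spin 0.0 n 1 q6 -1.97
clip_loop [([258.3, 242.8], 0.57)]
[456.45 211.15  78.17] [-0.66 -0.63 -0.06] 42.46884840886083
red [ 235  210   50   57 1799]
loop u -27.96867046822677 0.5380343410145318 v -2.7291992012888766 20.521947345072526
```

>>> arm_command:
  grip: [0.5, 0.5, 0.5, 0, 0, 0, 0, 0, 0, 0]
  offset:
    - [0, 0, 0.012]
    - [0, 0, 0.025]
    - [0, 0, 0.025]
    - [0, 0, 0.025]
    - [0, 0, 0.025]
    - [0, 0, 0.025]
    - [0, 0, 0.025]
    - [0, 0, 0.025]
    - [0, 0, 0.025]
    - [0, 0, 0.025]
  spin: [0, 0, 0, 0, 0, 0, 0, 0, 0, 0]

```text
clock: 18.3
position: [456.6, 211.2, 76.0]
ee_rot: [[-0.937, -0.35, 0.0], [-0.35, 0.937, 0.0], [-0.0, 0.0, -1.0]]
force: [-1.1, -0.8, 5.7]
finger_gap: 21.7
grip_force: 59.3
```

>>> arm_command:
  grip: [0, 0, 0, 0]
  offset:
    - [0, 0, -0.1]
    - [0, 0, -0.5]
    - [0, 0, -0.9]
    - [0, 0, -0.9]
  spin: [0, 0, 0, 0]

```text
clock: 18.7
position: [458.8, 213.0, 171.2]
ee_rot: [[-0.936, -0.351, 0.009], [-0.351, 0.936, 0.007], [-0.011, 0.003, -1.0]]
force: [1.2, 0.3, 0.2]
finger_gap: 21.7
grip_force: 58.9
```

```bash
python3 - <<'E'
from h import *
np.set_printoptions(precision=2,suppress=True)
c,im,r=look('c3',('clip','clip_loop','clip_bow'))
st=telemetry.state();print(st['clock'],st['position'],st['force'],st['finger_gap'],st['grip_force'])
R=st['ee_rot'];p=st['position']
pts,s=clipfit(c,im); print("red",s)
print("px of bow/tip if level, wire at 73 ahead of TCP",[proj(c,p+R@np.array([-a,b,71])) for a,b in ((10,-8),(40,-8),(70,-8),(44,-9))])
go([440,-100,230],[0.015,1])
E
```

```text
clip [([242.1, 260.1], 0.71)]
clip_loop [([255.6, 245.1], 0.89)]
clip_bow [([240.1, 321.5], 0.96)]
18.9 [455.75 210.62 164.9 ] [-0.02  0.62 -0.29] 21.509267166981477 58.92727017402649
red [ 235  212   49   57 1721]
px of bow/tip if level, wire at 73 ahead of TCP [array([239.91, 248.27]), array([240.79, 299.83]), array([241.58, 346.44]), array([239.01, 306.32])]
shift [1.2345, -2.8555, -0.6474] spin 0.0592 n 3 q6 -1.97
```

```bash
cat >> h.py <<'E'
def leg(c,im,p,R,c0=205,c1=290,r0=225,r1=384,show=True):
    h=cv2.cvtColor(im,cv2.COLOR_BGR2HSV); 
    for r in range(r0,r1,5):
        row=h[r,c0:c1]; k=np.nonzero((row[:,1]<90)&(row[:,2]>60))[0]
        runs=np.split(k,np.nonzero(np.diff(k)>1)[0]+1) if len(k) else []
        print(r,[(int(q[0]+c0),int(q[-1]+c0)) for q in runs])
E
python3 - <<'E'
from h import *
np.set_printoptions(precision=2,suppress=True)
c,im,r=load('c3'); st=telemetry.state();R=st['ee_rot'];p=st['position']
leg(c,im,p,R)
pts,s=clipfit(c,im); print(pts.min(0),pts.max(0))
E
```

```text
225 []
230 [(221, 232), (286, 289)]
235 [(220, 230), (287, 289)]
240 [(218, 229), (284, 284), (288, 289)]
245 [(217, 228), (289, 289)]
250 [(215, 227), (288, 288)]
255 [(214, 226)]
260 [(212, 225)]
265 [(214, 225)]
270 [(221, 225), (239, 246), (268, 276)]
275 [(238, 246), (265, 273)]
280 [(238, 246), (262, 270)]
285 [(238, 246), (259, 267)]
290 [(238, 246), (256, 264)]
295 [(239, 246), (254, 261)]
300 [(239, 245), (251, 258)]
305 [(239, 245), (248, 255)]
310 [(225, 226), (239, 245), (248, 255)]
315 [(225, 226), (239, 246), (250, 258)]
320 [(239, 246), (254, 260)]
325 [(239, 245), (254, 260)]
330 [(238, 245), (251, 259)]
335 [(238, 245), (247, 256)]
340 [(248, 256)]
345 []
350 []
355 []
360 []
365 []
370 []
375 []
380 []
[235 212] [283 268]
```

```bash
cat >> h.py <<'E'
from scipy.optimize import least_squares
def tooltocam():
    K,T=P("wrist"); s=telemetry.state(); M=np.eye(4); M[:3,:3]=s["ee_rot"]; M[:3,3]=s["position"]; return K,T@M
def clipmodel(par,X):
    "clip point -> tool frame; par: ox,oy,oz, pitch(about tool y), yaw"
    ox,oy,oz,pi,ya=par; X=np.array(X,float)
    q=np.array([-X[0],X[1],-X[2]])           # level nominal: clip x=-tool x, y=tool y, z=-tool z
    Ry=cv2.Rodrigues(np.array([0,pi,0.]))[0]; Rz=cv2.Rodrigues(np.array([0,0,ya]))[0]
    return np.array([ox,oy,oz])+Rz@Ry@q
E
python3 - <<'E'
from h import *
np.set_printoptions(precision=3,suppress=True)
st=telemetry.state(); print(st['position'],st['dq'])
cam=tooltocam()
obs=[((-2,-2,0),(238,None)),((2,0,0),(242,None)),((34,0,0),(242.3,None)),((46,0,0),(241.5,None)),
     ((34,9,0),(None,322.5)),((-27,8,2),(None,212)),((-11,-4,2),(235,None)),((-11,20,2),(283.5,None)),((-1,0,4),(None,268.5))]
def res(par):
    e=[]
    for X,(u,v) in obs:
        p=proj(cam,clipmodel(par,X))
        if u is not None:e.append(p[0]-u)
        if v is not None:e.append(p[1]-v)
    return e
s=least_squares(res,[10-10,-8,71,0,0]); print(s.x,np.array(s.fun))
for pi in (0,):
    f=lambda q:res([q[0],q[1],71,0,q[2]]); t=least_squares(f,[0,-8,0]); print(t.x,t.fun)
E
```

```text
[455.751 210.617 164.895] [-0.     0.02  -0.006  0.003 -0.001  0.   ]
[-10.511  -8.101  71.067   0.008   0.018] [ 0.078  0.187 -0.271  0.474  0.593  1.591 -1.46   1.027 -2.193]
[-10.473  -8.097   0.017] [ 0.075  0.187 -0.266  0.481  0.988  1.343 -1.462  1.022 -2.267]
```

The fit shows the clip held level: origin at tool (−10.5, −8.1, 71), pitch about 0. I'll carry it to a staging pose in front of the hole.

>>> arm_command:
  grip: [0, 0, 0, 0, 0]
  offset:
    - [0, 0, -0.3]
    - [0, 0, -0.6]
    - [0, 0, -0.6]
    - [0, 0, -0.6]
    - [0, 0, -0.6]
  spin: [0.02, 0.04, 0.058, 0.058, 0.058]

```text
clock: 19.4
position: [455.8, 210.6, 224.1]
ee_rot: [[-1.0, 0.005, -0.003], [0.005, 1.0, -0.002], [0.003, -0.002, -1.0]]
force: [-0.7, 0.0, -1.3]
finger_gap: 21.9
grip_force: 58.9
```

```bash
python3 -c "
from h import *
go([452,-186,225],[0.008,1])"
```

```text
shift [0.0186, -3.9666, 0.0002] spin 0.0005 n 4 q6 -2.332
```

>>> arm_command:
  grip: [0, 0, 0]
  offset:
    - [0, -0.33, 0]
    - [0, -0.66, 0]
    - [0, -0.99, 0]
  spin: [0, 0, 0]

```text
clock: 19.7
position: [455.0, 111.0, 224.2]
ee_rot: [[-1.0, 0.004, -0.003], [0.004, 1.0, -0.002], [0.003, -0.002, -1.0]]
force: [0.7, 0.3, -0.9]
finger_gap: 22.2
grip_force: 59.0
```

>>> arm_command:
  grip: [0, 0, 0]
  offset:
    - [0, -0.33, 0]
    - [0, -0.66, 0]
    - [0, -0.99, 0]
  spin: [0, 0, 0]

```text
clock: 20.0
position: [454.3, 11.7, 224.4]
ee_rot: [[-1.0, 0.005, -0.003], [0.005, 1.0, -0.001], [0.003, -0.001, -1.0]]
force: [0.6, -1.0, -0.2]
finger_gap: 21.7
grip_force: 59.0
```

>>> arm_command:
  grip: [0, 0, 0]
  offset:
    - [0, -0.33, 0]
    - [0, -0.66, 0]
    - [0, -0.99, 0]
  spin: [0, 0, 0]

```text
clock: 20.3
position: [453.6, -87.2, 224.4]
ee_rot: [[-1.0, 0.005, -0.003], [0.005, 1.0, -0.0], [0.003, -0.0, -1.0]]
force: [0.4, -0.8, -0.7]
finger_gap: 21.7
grip_force: 59.0
```

>>> arm_command:
  grip: [0, 0, 0, 0, 0]
  offset:
    - [0, -0.33, 0]
    - [0, -0.66, 0]
    - [0, -0.98, 0]
    - [0, -0.98, 0]
    - [0, -0.98, 0]
  spin: [0, 0, 0, 0, 0]

```text
clock: 20.8
position: [453.0, -184.3, 224.3]
ee_rot: [[-1.0, 0.007, -0.003], [0.007, 1.0, 0.0], [0.003, 0.0, -1.0]]
force: [0.3, 0.0, -0.1]
finger_gap: 22.1
grip_force: 59.0
```

```bash
python3 - <<'E'
from h import *
np.set_printoptions(precision=2,suppress=True)
c,im,r=look('c4',('spindle_hole','clip_bow','clip_loop'))
cam=tooltocam(); print('bow fit px',proj(cam,clipmodel([-10.5,-8.1,71,0.008,0.018],[34,-1,0])))
print('spindle pred hole px',proj(c,[560,-195.5,148.5]))
if r['spindle_hole']: print(onz(c,r['spindle_hole'][0][0],148.5))
leg(c,im,0,0,r0=265,r1=345)
imaging.snapshot('side'); imaging.snapshot('top')
for k in('side','top'):
  for q in ('weight_large','spindle_hole','clip_bow','clip_loop'): print(k,q,[(np.round(d['centre'],1),d['conf']) for d in spotter.pinpoint(q,k)[:2]])
st=telemetry.state();print(st['clock'],st['position'],st['force'])
go([469.5,-186.3,219.5],[0.008,1])
E
```

```text
spindle_hole []
clip_bow [([238.7, 321.5], 0.63)]
clip_loop [([257.2, 242.4], 0.73)]
bow fit px [238.99 323.21]
spindle pred hole px [240.1  409.97]
265 [(214, 225), (268, 268)]
270 [(221, 225), (238, 246), (267, 276)]
275 [(223, 223), (238, 246), (265, 274)]
280 [(238, 246), (262, 271)]
285 [(238, 246), (259, 268)]
290 [(238, 246), (256, 265)]
295 [(238, 246), (253, 262)]
300 [(238, 246), (250, 259)]
305 [(238, 246), (248, 256)]
310 [(225, 226), (238, 246), (248, 256)]
315 [(225, 226), (238, 246), (250, 259)]
320 [(238, 246), (253, 260)]
325 [(231, 261)]
330 [(225, 262)]
335 [(224, 265)]
340 [(249, 267)]
side weight_large [(array([269.9, 196.3]), 0.8), (array([311.7, 137.6]), 0.77)]
side spindle_hole [(array([315.5, 131.1]), 0.9)]
side clip_bow [(array([333.3, 133. ]), 0.51)]
side clip_loop [(array([348.8, 134.6]), 0.55), (array([218.8, 248.8]), 0.33)]
top weight_large [(array([430.3, 191.2]), 0.65), (array([335.7, 228.9]), 0.64)]
top spindle_hole [(array([433.3, 188.2]), 0.63)]
top clip_bow []
top clip_loop []
21.5 [ 453.79 -183.74  225.8 ] [-0.62 -0.62  0.4 ]
shift [-0.1573, -0.0246, 0.063] spin 0.0002 n 1 q6 -1.525
```

>>> arm_command:
  grip: [0, 0, 0, 0, 0]
  offset:
    - [-0.05, -0.025, 0.03]
    - [-0.1, -0.025, 0.063]
    - [-0.14, -0.025, 0.063]
    - [-0.14, -0.025, 0.063]
    - [-0.14, -0.025, 0.063]
  spin: [0, 0, 0, 0, 0]

```text
clock: 22.0
position: [467.9, -186.4, 219.3]
ee_rot: [[-1.0, 0.007, -0.0], [0.007, 1.0, 0.0], [0.0, 0.0, -1.0]]
force: [-0.9, -0.5, -0.5]
finger_gap: 21.9
grip_force: 59.0
```

```bash
python3 - <<'E'
from h import *
np.set_printoptions(precision=2,suppress=True)
st=telemetry.state();p=st['position'];R=st['ee_rot'];par=[-10.5,-8.1,71,0.008,0.018]
print(st['clock'],p,st['force'])
B=p+R@clipmodel(par,[34,-1,0]);L=p+R@clipmodel(par,[-11,8,0]);T=p+R@clipmodel(par,[60,0,0]);print("tip",T,"bow",B)
s=P('side')
imaging.snapshot('side')
for q,X in (('spindle_hole',[560,-195.5,148.5]),('clip_bow',B),('clip_loop',L)): print(q,'pred',proj(s,X),'seen',[(np.round(d['centre'],1),d['conf']) for d in spotter.pinpoint(q,'side')[:2]])
go([469.5,-186.3,219.5],[0.008,1])
E
```

```text
22.0 [ 467.87 -186.41  219.3 ] [-0.87 -0.45 -0.51]
tip [ 538.27 -196.07  147.8 ] bow [ 512.25 -196.42  148.02]
spindle_hole pred [312.37 128.66] seen [(array([314.6, 129.1]), 0.89)]
clip_bow pred [327.88 131.59] seen [(array([328.4, 133.1]), 0.46)]
clip_loop pred [341.82 135.46] seen [(array([201.8, 205.5]), 0.6), (array([344.5, 134.5]), 0.36)]
shift [-0.0184, 0.0009, 0.0004] spin 0.0002 n 1 q6 -1.521
```

>>> arm_command:
  grip: [0, 0, 0, 0, 0, 0, 0, 0]
  offset:
    - [-0.03, 0.002, -0.005]
    - [-0.06, 0.002, -0.005]
    - [-0.09, 0.002, -0.005]
    - [-0.12, 0.002, -0.005]
    - [-0.15, 0.002, -0.005]
    - [-0.18, 0.002, -0.005]
    - [-0.2, 0.002, -0.005]
    - [-0.2, 0.002, -0.005]
  spin: [0, 0, 0, 0, 0, 0, 0, 0]

```text
clock: 23.0
position: [488.0, -186.4, 219.9]
ee_rot: [[-1.0, 0.007, -0.0], [0.007, 1.0, -0.0], [0.0, -0.0, -1.0]]
force: [-0.1, -0.0, -0.4]
finger_gap: 21.1
grip_force: 59.0
```

>>> arm_command:
  grip: [0, 0, 0, 0, 0, 0]
  offset:
    - [-0.03, 0, 0]
    - [-0.06, 0, 0]
    - [-0.09, 0, 0]
    - [-0.11, 0, 0]
    - [-0.11, 0, 0]
    - [-0.11, 0, 0]
  spin: [0, 0, 0, 0, 0, 0]

```text
clock: 23.6
position: [498.6, -186.2, 219.7]
ee_rot: [[-1.0, 0.007, -0.001], [0.007, 1.0, 0.0], [0.001, 0.0, -1.0]]
force: [-0.2, 1.9, -0.2]
finger_gap: 22.0
grip_force: 59.0
```

>>> arm_command:
  grip: [0, 0, 0, 0, 0, 0]
  offset:
    - [-0.02, 0, 0]
    - [-0.04, 0, 0]
    - [-0.06, 0, 0]
    - [-0.08, 0, 0]
    - [-0.09, 0, 0]
    - [-0.09, 0, 0]
  spin: [0, 0, 0, 0, 0, 0]

```text
clock: 24.2
position: [508.6, -186.4, 220.0]
ee_rot: [[-1.0, 0.006, 0.002], [0.006, 1.0, -0.0], [-0.002, -0.0, -1.0]]
force: [-0.2, 2.9, -0.7]
finger_gap: 22.1
grip_force: 59.0
```

>>> arm_command:
  grip: [0, 0, 0, 0, 0, 0]
  offset:
    - [-0.02, 0, 0]
    - [-0.04, 0, 0]
    - [-0.06, 0, 0]
    - [-0.07, 0, 0]
    - [-0.07, 0, 0]
    - [-0.07, 0, 0]
  spin: [0, 0, 0, 0, 0, 0]

```text
clock: 24.8
position: [515.7, -186.6, 220.4]
ee_rot: [[-1.0, 0.007, 0.003], [0.007, 1.0, -0.0], [-0.003, -0.0, -1.0]]
force: [2.8, 2.7, -0.1]
finger_gap: 21.7
grip_force: 59.1
```

```bash
python3 - <<'E'
from h import *
np.set_printoptions(precision=2,suppress=True)
st=telemetry.state();p=st['position'];R=st['ee_rot'];par=[-10.5,-8.1,71,0.008,0.018]
print(st['clock'],p,st['force'],"bow",p+R@clipmodel(par,[34,-1,0]))
c,im,r=look('c5',('clip_bow','clip_loop'))
pts,s=clipfit(c,im);print(pts.min(0),pts.max(0)); leg(c,im,0,0,r0=265,r1=345)
E
```

```text
24.8 [ 515.73 -186.56  220.41] [ 2.83  2.73 -0.12] bow [ 560.33 -196.58  149.26]
clip_bow [([241.0, 321.2], 0.62)]
clip_loop [([254.1, 243.4], 0.62)]
[235 211] [283 268]
265 [(213, 225), (249, 268)]
270 [(221, 225), (236, 281)]
275 [(223, 224), (236, 282)]
280 [(235, 283)]
285 [(234, 283)]
290 [(234, 284)]
295 [(233, 285)]
300 [(233, 285)]
305 [(232, 286)]
310 [(225, 226), (231, 287)]
315 [(225, 226), (230, 287)]
320 [(224, 289)]
325 [(223, 289)]
330 [(224, 289)]
335 [(223, 289)]
340 [(249, 271)]
```

>>> arm_command:
  grip: [0, 0, 0, 0]
  offset:
    - [-0.01, 0, 0]
    - [-0.015, 0, 0]
    - [-0.015, 0, 0]
    - [-0.015, 0, 0]
  spin: [0, 0, 0, 0]

```text
clock: 25.35
position: [516.0, -186.6, 220.0]
ee_rot: [[-1.0, 0.007, -0.001], [0.007, 1.0, 0.0], [0.001, 0.0, -1.0]]
force: [1.2, 3.6, 1.5]
finger_gap: 22.1
grip_force: 59.2
```

>>> arm_command:
  grip: [0, 0, 0, 0]
  offset:
    - [-0.01, 0, 0]
    - [-0.015, 0, 0]
    - [-0.015, 0, 0]
    - [-0.015, 0, 0]
  spin: [0, 0, 0, 0]

```text
clock: 25.75
position: [516.7, -186.5, 219.5]
ee_rot: [[-1.0, 0.007, -0.003], [0.007, 1.0, 0.0], [0.003, 0.0, -1.0]]
force: [-4.2, 2.6, 1.3]
finger_gap: 21.5
grip_force: 59.2
```

```bash
python3 - <<'E'
from h import *
np.set_printoptions(precision=2,suppress=True)
for i in range(4):
  imaging.snapshot('wrist'); st=telemetry.state(); print(st['position'],st['force'])
E
```

```text
[ 516.73 -186.52  219.47] [-3.5   3.23  1.17]
[ 516.77 -186.51  219.49] [-3.94  2.87  0.83]
[ 516.78 -186.52  219.51] [-4.49  1.77  0.04]
[ 516.8  -186.53  219.5 ] [-4.03  2.95  0.81]
```

>>> arm_command:
  grip: [0, 0, 0.5, 0.5, 0.5, 0.5, 0.5]
  offset:
    - [0.005, 0, 0]
    - [0.005, 0, 0]
    - [0.005, 0, 0]
    - [0.005, 0, 0]
    - [0.005, 0, 0]
    - [0.005, 0, 0]
    - [0.005, 0, 0]
  spin: [0, 0, 0, 0, 0, 0, 0]

```text
clock: 26.65
position: [517.6, -186.7, 220.1]
ee_rot: [[-1.0, 0.007, 0.001], [0.007, 1.0, -0.0], [-0.001, -0.0, -1.0]]
force: [-0.0, 0.2, -0.2]
finger_gap: 42.3
grip_force: 0.0
```

>>> arm_command:
  grip: [0.5, 0.5, 0.5, 0.5, 0.5, 0.5]
  offset:
    - [0, 0, -0.1]
    - [0, 0, -0.3]
    - [0, 0, -0.6]
    - [0, 0, -0.9]
    - [0, 0, -0.9]
    - [0, 0, -0.9]
  spin: [0, 0, 0, 0, 0, 0]

```text
clock: 27.25
position: [517.4, -186.5, 311.2]
ee_rot: [[-1.0, 0.007, 0.003], [0.007, 1.0, 0.0], [-0.003, 0.0, -1.0]]
force: [-0.7, 0.6, -1.2]
finger_gap: 42.7
grip_force: 0.0
```

```bash
python3 - <<'E'
from h import *
np.set_printoptions(precision=2,suppress=True)
c,im,r=look('f1',('clip','clip_bow','clip_loop','spindle_hole','weight_large'))
st=telemetry.state(); print(st['clock'],st['position'],st['force'],st['finger_gap'])
for n,X,z in (('clip',[526,-195.2,0],148.5),('clip_bow',[560,-196.5,0],148.5),('clip_loop',[515,-187,0],148.5),('spindle_hole',[560,-195.5,0],148.5),('weight_large',[560,-195.5,0],124)):
    X[2]=z; print(n,proj(c,X),[onz(c,d[0],z) for d in r[n][:1]])
pts,s=clipfit(c,im); W=np.array([onz(c,p,152)[:2] for p in pts]); print("red loop x",W.min(0),W.max(0),s)
Rr=np.array([proj(c,[x,y,148.5]) for x in range(526,592,4) for y in ()] or [[0,0]])
# sample steel runs per row along leg
leg(c,im,0,0,c0=225,c1=310,r0=int(s[1]+s[3]-4),r1=int(s[1]+s[3]+60))
E
```

```text
clip [([251.1, 199.5], 0.66), ([484.5, 323.4], 0.54)]
clip_bow [([246.9, 240.1], 0.96)]
clip_loop [([256.7, 187.1], 0.9), ([242.7, 243.3], 0.27)]
spindle_hole [([241.2, 241.1], 0.63), ([484.9, 326.9], 0.17)]
weight_large [([246.2, 235.2], 0.91), ([405.9, 226.8], 0.65)]
27.55 [ 516.99 -186.53  309.02] [ 0.33 -1.26 -0.17] 42.48139651363623
clip [246.76 201.13] [array([ 524.73, -191.9 ,  148.5 ])]
clip_bow [245.88 242.29] [array([ 558.13, -195.66,  148.5 ])]
clip_loop [257.48 187.05] [array([ 515.03, -187.58,  148.5 ])]
spindle_hole [247.15 242.28] [array([ 558.96, -200.15,  148.5 ])]
weight_large [248.16 229.82] [array([ 564.99, -197.27,  124.  ])]
red loop x [ 497.48 -197.07] [ 525.66 -174.78] [244 165  31  38 742]
199 [(242, 243), (254, 254), (275, 275), (287, 309)]
204 [(229, 270), (287, 309)]
209 [(225, 273), (286, 309)]
214 [(225, 277), (286, 309)]
219 [(225, 280), (286, 309)]
224 [(225, 281), (286, 309)]
229 [(225, 282), (286, 309)]
234 [(225, 283), (286, 305)]
239 [(225, 283), (285, 304)]
244 [(225, 283), (285, 304)]
249 [(225, 282), (285, 304)]
254 [(225, 279), (285, 304)]
259 [(225, 275), (285, 303)]
```

```bash
python3 -c "
from h import *
print(sign_off())"
```

```text
the job is handed in; nothing more can be done
None
```

The large weight sits on the load plate and the clip is pushed home through the cross-hole; the job is handed in at about 27.6 s. The push force reversing near home and the clip's measured position indicate it snapped round the spindle, though I had no picture left to see it.

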